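# Zero the peak indicator and close the bench gauge on a block

### The arm

A 6-joint arm with a two-finger parallel gripper is mounted at the origin on a cart in front of the work surface, level with it; the furniture and walls round the work are solid. World frame = base frame: x ahead of the robot, y to its left, z up, the work surface at z = 0. Lengths are in m, angles in rad, forces in N, time in s.
With the tool pointing down it reaches from about 0.35 to 0.725 m from the base axis. Payload 4.3 kg.
Tool frame: the origin (TCP) lies on the centre line of the jaws, within the pads' length; the fingertips stand 8 mm ahead of it and the grasp point (between the pads) lies 11 mm behind it; z points along the fingers, y is the line along which they close (so a half turn about z gives the same grasp; the last joint's range is limited). The gripper opens to 85 mm and grips with 20 to 120 N. Pads are 22 mm wide; open, the fingers measure 114 mm over their backs; the gripper's body (76 mm by 85 mm) begins 54 mm behind the grasp point. The pads swing forward as they close: fully open they stand 13 mm farther back than shut.
Start: joints at [-1.423, 0.377, 0.081, 1.274, 0, 1.46], TCP at [0.147, -0.556, 0.239] pointing down, gripper open.
Joint ranges: [-2.72, 2.72], [-0.84, 1.66], [-1.02, 1.22], [-1.77, 2.12], [-1.37, 1.28], [-3.14, 3.14]. Speed limits (rad/s): [2.57, 2.57, 3.14, 3.14, 3.14, 3.14].

### API

Orientations are given as a rotation vector (axis times angle).
In Python, from workcell import get_state, capture, hand_in, recognise, trace, spot_point gives the robot as it stands.
- The arm moves only by the shell command python3 -m pendant 'ROWS'. ROWS is JSON, one flat list of numbers, 7 for each row, row after row: the turn, a rotation vector about the world's x, y, z in degrees, then the shift along the world's x, y, z in m, then the opening in per cent of the stroke, from 0 (shut) to 100 (fully open). In form: [ax, ay, az, dx, dy, dz, fingers, ax, ay, az, dx, dy, dz, fingers, ...]. A call has 1 to 12 rows; each row is the pose to reach, as a shift and turn from the pose commanded when the call began; what a row does not reach only later rows make up. A row lasts 1/8 s, in which the tool goes at most 62.5 mm and 10.7 degrees, less where a joint would pass 70% of its speed; a pose out of reach is approached as far as the arm can. A call with a gripper value outside its range is refused whole. The fingers move at their own pace and stop on an object; the grip force is fixed at half the most. Time passes only in rows, so rows that repeat a pose let the fingers close. It gives the time, the measured TCP pose, the force, the opening and the grip force at its end, in the units of the state.
- get_state(): the state, without advancing time (a new reading comes with each control period).
- capture(name): name is "scene" or "side" or "wrist"; returns a dict with "frame" (420x560x3 uint8, red, green, blue), "depth" (420x560 float32, m along the optical axis (not along the pixel's ray), 0 where there is no reading), "camera_matrix" (3x3 intrinsics, pixels), "rvec" (rotation vector, rad) and "tvec" (3), from world to camera coordinates, as OpenCV has them. Camera axes: x right, y down, z forward; pixel columns grow to the right and rows downward; lengths in m; the calibration is good to about 2 mm. A picture is of the moment at which its call begins.
- hand_in(): hands the job in; it is judged then, once.
Trained networks look in a picture, given as the dict that the camera call returned (one of the last four; its "shot" number tells which), for a name from the list of things; names that differ only in an ending like _2 or _b are one class to them, and where a whole thing is asked for, a point or a joint stands for the part that bears it (a point fixed in the world has none). Each returns a list of dicts, best first, with "p" (0 to 1); they miss things now and then, are a little off and sometimes report something else, mostly with a low value. They report only what shows in the picture. A call takes as long as a camera call.
- recognise(query, picture): "bbox" ([left, top, right, bottom] in pixels, round what is visible of it).
- trace(query, picture): "pixels" (420x560 bool, what is visible of it) and "bbox" ([left, top, right, bottom] in pixels, round what is visible of it).
- spot_point(query, picture): "pixel" ([row, column] in pixels: a listed point, or the origin of a listed thing).
The state is a dict: "time_s": time; "joints": joint angles; "dq": joint speeds; "tau": joint torques, N m; "tool_pos": TCP position; "tcp_rot": TCP orientation; "wrist_force": force on the tool from outside, world axes, zero at the start; "ft_torque": the same for the moment, N m; "finger_gap": opening from 0.0 (shut) to 1.0 (fully open); "finger_force": force on a finger pad.
Only numpy, scipy, OpenCV 4.12 (cv2) and the standard library are available. Lean on these libraries where they do the work, as an engineer would, in place of code of your own. Each camera call takes 0.05 s, during which the arm holds its last target. There are 200 camera calls.

### The job

First turn the reset knob on the sloping face of the peak indicator anticlockwise, fully back to its zero stop. Then lay the flat square steel block on the bed of the slide gauge, between the jaw and the sprung anvil, and slide the jaw shut so that the block presses the anvil in gently by about 5 mm, not as far as its end stop; let go and leave it clamped like that, with the knob still at zero. Leave the low metal cup and the black tin where they stand.

Things in the scene. Friction and masses are not known exactly. Their poses are not given: they have to be found in the camera images.
- indicator: The peak indicator, fixed: a grey instrument head (130 x 150 x 45 mm) on a foot (120 x 140 mm), about 140 mm high. Origin: centre of its underside on the table; z up; its front looks along its own -x. The face (130 mm along the slope, 150 mm wide) rises towards +x at 35 degrees (0.61 rad); its centre, where the knob sits, is at [-0.013, 0, 0.103] in this frame.
- reset_knob (a joint): Angle of the reset knob, rad. 0 = against its zero stop, white pointer straight up the slope, at the steel stop pin; grows clockwise as seen facing the knob, up to 2.6. Reset = turn anticlockwise to 0. Constant friction of about 0.08 N m; stays where it is left.
- knob_grip (a point): Point on the axis of the reset knob, 30 mm out from the face. The knob is a black disc (62 mm wide, 9 mm high) with an upright grip bar on it: 60 mm long, 16 mm thick, its top 42 mm out from the face. The frame turns with the knob: z = knob axis pointing out of the face (35 degrees from vertical, leaning to the front), x = along the bar towards its white-marked pointer end.
- gauge: The bench slide gauge, fixed: a dark steel bed 72 mm wide (x, from -36 to 36), 235 mm long (y, from -112 to 122), its flat top 20 mm over the table. Origin: on the table, z up, y along the slide, from the jaw to the anvil. A grey housing (60 mm wide, top at 54 mm) stands on the bed from y = 91 to 122 mm and carries the anvil.
- anvil (a joint): How far the sprung anvil is pushed in towards +y of the gauge, m: 0 = free, end stop at 0.012. Spring 500 N/m with 3 N of preload (about 5.5 N at 5 mm). The anvil is a steel plate 44 mm wide, 10 mm thick, between 23 and 48 mm over the table.
- anvil_face (a point): Centre of the anvil's face, which looks to -y of the gauge; at [0, 0.075, 0.0355] in the gauge's frame when the anvil is free; moves with it. Axes as the gauge's.
- jaw (a joint): Gap between the faces of the jaw and of the free anvil, m (0.112 = fully open; the block just touches both faces at 0.062, and at 0.057 has pressed the anvil in by 5 mm). The jaw slides along the gauge's y with 10 N of friction and stays where it is left, also against the anvil's spring.
- jaw_face (a point): Centre of the jaw's face, which looks to +y of the gauge. Axes as the gauge's. The jaw is a steel block 50 mm wide (x), 34 mm thick (y, behind the face), its top 46 mm over the table.
- jaw_handle (a point): Point in the black ribbed handle on top of the jaw: 20 mm behind the jaw's face and 65 mm over the table. The handle is 22 mm (x) by 18 mm (y) and reaches from 45 to 80 mm over the table. Axes as the gauge's.
- bench_block: The flat square plain steel block to be clamped, 62 x 62 x 20 mm, about 0.4 kg, loose on the table. Origin: centre of its underside; z up; x and y along its sides.
- mixing_cup: Bystander: low open metal cup, 64 mm wide, 34 mm high. Origin: centre of its underside.
- knurled_tin: Bystander: black round tin with a knurled lid, 67 mm wide, 38 mm high. Origin: centre of its underside.

How it is judged:
On the way, in this order (a step that is already met when the one before it is completed fails the run):
1. the reset knob is at its zero stop (value of joint reset_knob below 0.06 rad), for 0.3 s.
2. the block lies on the gauge's bed between jaw and anvil (z of bench_block in the frame of gauge between 0.017 and 0.024 m and x of bench_block in the frame of gauge between -0.025 and 0.025 m and y of bench_block in the frame of anvil_face below -0.025 m and y of bench_block in the frame of jaw_face above 0.025 m and angle between bench_block's own z axis and vertical below 0.1 rad and contact force between the fingers and bench_block below 0.2 N), for 0.2 s.
3. the jaw presses the block against the anvil, which gives (value of joint anvil above 0.002 m and y of jaw_face in the frame of anvil_face between -0.0645 and -0.0595 m and contact force between anvil and bench_block above 0.5 N), for 0.2 s.
At the end, for the whole second after the job is handed in: The knob is within 0.06 rad of its zero stop; the block lies flat on the bed, within 25 mm of its middle line, squarely clamped between jaw and anvil (faces 62 mm apart, within 2.5 mm) and pressing on the anvil; the anvil is pushed in between 2 and 9 mm; the block is at rest (all of step 3 and value of joint reset_knob below 0.06 rad and value of joint anvil below 0.009 m and x of bench_block in the frame of gauge between -0.025 and 0.025 m and z of bench_block in the frame of gauge between 0.017 and 0.024 m and angle between bench_block's own z axis and vertical below 0.1 rad and linear speed of bench_block below 0.01 m/s); the robot touches nothing.
It fails at once if the anvil is driven against its end stop (value of joint anvil above 0.0112 m).
It fails at once if the jaw is forced hard against the block (contact force between jaw and bench_block above 30 N).
It fails at once if the metal cup is moved by more than 30 mm (distance of mixing_cup from where it was at the start of the episode above 0.03 m).
It fails at once if the black tin is moved by more than 30 mm (distance of knurled_tin from where it was at the start of the episode above 0.03 m).
It also fails if it takes over 72 s, if anything falls off the work surface, if the arm or the gripper's body presses on something with over 40 N, if the wrist force passes 120 N, or if a joint passes its speed limit or range.

## Working session

There is one attempt and no reset: what is moved stays moved. The work goes in short steps, Python scripts to look and compute and a shell command to move; the robot and the scene stay as the last step left them, time stands still between calls to the robot, and variables do not carry over. Pictures are saved under pics/ and viewed, at most 10 in all, crops included, and the job is handed in when it is done.

```bash
mkdir -p pics; cat > h.py <<'E'
import numpy as np, cv2
from workcell import *
def ray(p,r,c):
    R=cv2.Rodrigues(np.array(p["rvec"],float))[0];t=np.array(p["tvec"],float).ravel()
    K=np.array(p["camera_matrix"]);d=R.T@np.linalg.inv(K)@np.array([c,r,1.]);return -R.T@t,d
def at_z(p,r,c,z):
    o,d=ray(p,r,c);return o+d*(z-o[2])/d[2]
def cloud(p):
    R=cv2.Rodrigues(np.array(p["rvec"],float))[0];t=np.array(p["tvec"],float).ravel()
    K=np.array(p["camera_matrix"]);D=p["depth"];v,u=np.mgrid[:420,:560]
    c=np.stack([(u-K[0,2])/K[0,0]*D,(v-K[1,2])/K[1,1]*D,D],-1)
    return (c-t)@R
def save(p,n): cv2.imwrite(f"pics/{n}.png",p["frame"][:,:,::-1])
E
cat > a.py <<'E'
from h import *
np.set_printoptions(precision=4,suppress=True)
ps={n:capture(n) for n in("scene","side")}
cv2.imwrite("pics/a.png",cv2.resize(np.vstack([ps[n]["frame"] for n in ps]),(800,1200))[:, :, ::-1][:600]) if 0 else None
for n,p in ps.items():
    save(p,n); P=cloud(p); print(n,"cam",ray(p,0,0)[0])
    for q in ["indicator","knob_grip","anvil_face","jaw_face","jaw_handle","gauge","bench_block","mixing_cup","knurled_tin"]:
        s=spot_point(q,p)[:1]
        for x in s: r,c=x["pixel"]; ri,ci=min(int(r),419),min(int(c),559); print(q,"%.2f"%x["p"],np.round([r,c]),P[ri,ci])
        t=trace(q,p)[:1] if q in("bench_block","indicator","reset_knob","gauge","mixing_cup","knurled_tin") else []
        for x in t:
            m=x["pixels"]&(p["depth"]>0); print("   trace %.2f"%x["p"],x["bbox"],np.median(P[m],0),P[m].min(0),P[m].max(0))
E
python3 a.py; python3 -c "from h import *;print(get_state())"
```

```text
scene cam [ 0.232  -0.5918  0.7243]
indicator 0.92 [198. 292.] [ 0.5866 -0.0727  0.0843]
   trace 0.84 [252.5, 134.2, 331.9, 227.2] [ 0.6105 -0.0414  0.0937] [ 0.5598 -0.0902 -0.0031] [0.7706 0.2084 0.1475]
knob_grip 0.60 [163. 279.] [ 0.5907 -0.0147  0.1398]
anvil_face 0.45 [204. 222.] [0.4702 0.0441 0.0288]
jaw_face 0.82 [230. 235.] [ 0.4425 -0.0848  0.0788]
jaw_handle 0.71 [228. 238.] [ 0.4503 -0.0831  0.0784]
gauge 0.93 [235. 234.] [ 0.4359 -0.0875  0.0733]
   trace 0.91 [205.1, 182.0, 265.6, 279.9] [ 0.4525 -0.0423  0.0203] [ 0.403  -0.1474 -0.0041] [0.5284 0.1426 0.0821]
bench_block 0.70 [201. 289.] [ 0.579  -0.0726  0.0791]
   trace 0.77 [301.5, 285.4, 345.7, 330.3] [ 0.5099 -0.2964  0.0192] [ 0.479  -0.3272 -0.0023] [ 0.5473 -0.2587  0.0241]
   trace 0.91 [352.5, 242.9, 387.0, 276.6] [ 0.6644 -0.2536  0.0119] [ 0.6292 -0.2877 -0.0021] [ 0.6917 -0.2252  0.0353]
knurled_tin 0.63 [202. 219.] [0.4661 0.0439 0.038 ]
   trace 0.58 [232.9, 151.9, 259.7, 183.3] [0.5744 0.1203 0.0363] [ 0.5478  0.0944 -0.0013] [0.638  0.189  0.0409]
side cam [ 0.4949 -0.9352  0.6551]
indicator 0.87 [2
[... 1051 characters left out ...]
time_s': 1.5, 'joints': array([-1.42331465e+00,  3.77321898e-01,  8.09833024e-02,  1.27436302e+00,
       -3.04939041e-06,  1.46049290e+00]), 'dq': array([ 6.31770700e-05,  1.92072249e-03, -1.33024283e-03,  6.63639032e-04,
       -1.64180599e-04, -1.10399720e-03]), 'tau': array([-2.51113524e-03, -4.63505888e+01,  2.70151448e+01,  3.59603127e-04,
       -4.41111542e-04,  7.04765014e-06]), 'tool_pos': array([ 0.14659965, -0.55604255,  0.23931037]), 'tcp_rot': array([ 3.11543870e+00,  4.03795445e-01, -2.02356707e-06]), 'wrist_force': array([-0.04813892, -0.44641126, -1.16414931]), 'ft_torque': array([ 0.0537181 , -0.01032381, -0.00511522]), 'finger_force': 0.0, 'finger_gap': 0.9990303004942479}
```

```bash
cat > b.py <<'E'
from h import *
np.set_printoptions(precision=4,suppress=True)
p=capture("scene");q=capture("side")
im=np.hstack([cv2.resize(p["frame"][120:340,195:400],None,fx=1.95,fy=2.7),cv2.resize(q["frame"][150:340,195:355],None,fx=2.5,fy=3.126)])
im=im[:600,:800];cv2.imwrite("pics/b.png",im[:,:,::-1])
Q=np.vstack([cloud(x)[x["depth"]>0] for x in(p,q)])
def rect(m,n):
    r=cv2.minAreaRect((Q[m][:,:2]*1000).astype(np.float32)); print(n,m.sum(),r, Q[m].mean(0))
x,y,z=Q.T
rect((x>.47)&(x<.56)&(y>-.34)&(y<-.25)&(abs(z-.02)<.004),"block")
g=(x>.38)&(x<.535)&(y>-.16)&(y<.16)
rect(g&(abs(z-.02)<.004),"bed"); rect(g&(abs(z-.08)<.004),"handle"); rect(g&(abs(z-.054)<.003),"housing"); rect(g&(abs(z-.046)<.003),"jaw top")
b=(x>.54)&(x<.72)&(y>-.11)&(y<.1)&(z>.05)&(z<.13)
# face plane: RANSAC
A=Q[b];best=0;rng=np.random.default_rng(0)
for _ in range(800):
    s=A[rng.choice(len(A),3)];n=np.cross(s[1]-s[0],s[2]-s[0]);n/=np.linalg.norm(n)+1e-12
    n*=np.sign(n[2]); 
    if abs(n[2]-np.cos(.61))>.06: continue
    m=abs((A-s[0])@n)<.003
    if m.sum()>best:best=m.sum();B=A[m]
c=B.mean(0);n=np.linalg.svd(B-c)[2][2];n*=np.sign(n[2]);print("face",best,c,n,np.degrees(np.arctan2(-n[1],-n[0])))
C=Q[(x>.54)&(x<.72)&(y>-.11)&(y<.1)&(z>.03)]
d=(C-c)@n; k=(d>.034)&(d<.048);T=C[k];print("bar top",k.sum(),np.median(d[k]),T.mean(0))
u=np.cross([0,0,1.],n);u/=np.linalg.norm(u);v=np.cross(n,u) # v up slope
print("u",u,"v",v)
print(cv2.minAreaRect((np.c_[(T-c)@u,(T-c)@v]*1000).astype(np.float32)))
print("face rect",cv2.minAreaRect((np.c_[(B-c)@u,(B-c)@v]*1000).astype(np.float32)))
E
python3 b.py
```

```text
block 1754 ((513.6826782226562, -293.2081604003906), (65.29377746582031, 63.71778106689453), 81.70211791992188) [ 0.5134 -0.2948  0.0202]
bed 2911 ((459.1291198730469, -25.78032684326172), (240.2805633544922, 73.37228393554688), 79.80335998535156) [ 0.4553 -0.0491  0.0203]
handle 116 ((449.4091796875, -80.95021057128906), (18.056596755981445, 21.403419494628906), 71.14935302734375) [ 0.4494 -0.0817  0.0791]
housing 422 ((466.4849853515625, -0.7222976684570312), (182.02305603027344, 60.83852005004883), 81.9555892944336) [0.473  0.0536 0.0541]
jaw top 540 ((460.53717041015625, -4.500144958496094), (185.42300415039062, 61.08342742919922), 78.28477478027344) [ 0.4582 -0.0292  0.046 ]
face 2678 [ 0.6043 -0.0254  0.099 ] [-0.5769 -0.0241  0.8165] 2.3936851384253113
bar top 282 0.03969807576871234 [ 0.5908 -0.0177  0.1382]
u [ 0.0418 -0.9991  0.    ] v [0.8158 0.0341 0.5774]
((-10.63205337524414, 11.260580062866211), (65.36396789550781, 17.7691650390625), 23.216657638549805)
face rect ((-10.132926940917969, 1.7831230163574219), (149.52655029296875, 109.8554458618164), 0.2823347747325897)
```

View pics/b.png

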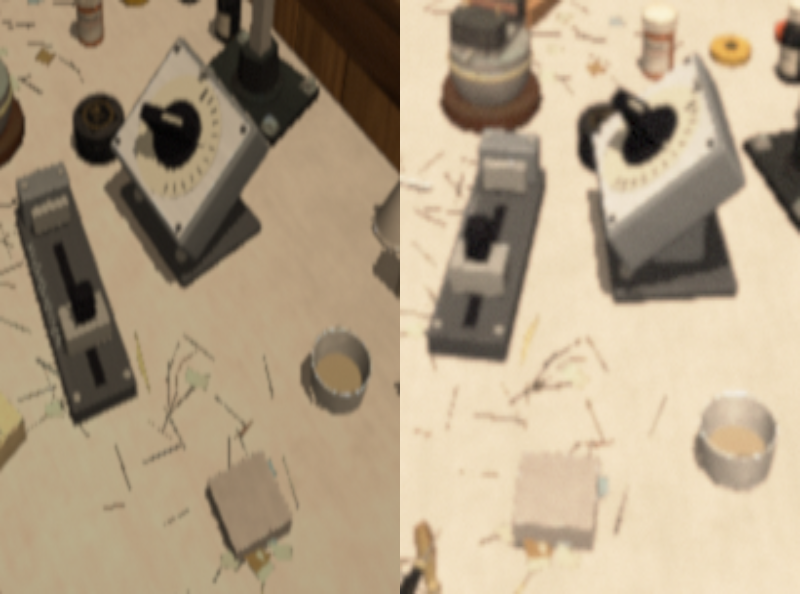

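The knob bar lies across the slope, measured about 67° clockwise of up. The gauge runs up-left, the jaw is open, and the block sits at lower centre, about (250,505) in the left panel. I'll go above the knob with the tool along its axis.

```bash
cat >> h.py <<'E'
from scipy.spatial.transform import Rotation as Ro
np.set_printoptions(precision=4,suppress=True)
def go(pos,y,z):
    s=get_state();z=np.array(z,float);z/=np.linalg.norm(z);y=np.array(y,float);y-=z*(y@z);y/=np.linalg.norm(y)
    Rt=np.c_[np.cross(y,z),y,z];d=Ro.from_matrix(Rt)*Ro.from_rotvec(s["tcp_rot"]).inv()
    print("turn",np.degrees(d.as_rotvec()).round(2),"shift",(np.array(pos)-s["tool_pos"]).round(4))
n=Ro.from_euler("z",2.4,degrees=True).apply([-np.sin(.61),0,np.cos(.61)])
u=np.cross([0,0,1.],n);u/=np.linalg.norm(u);v=np.cross(n,u)
K=np.array([.6125,-.0145,.1045])
def yk(a): a=np.radians(a);return np.cos(a)*v-np.sin(a)*u   # ccw from up-slope
E
python3 -c "
from h import *
go(K+.13*n,yk(23),-n)"
```

```text
turn [-29.49 -26.63  97.14] shift [ 0.3915  0.5384 -0.0283]
```

```bash
python3 -m pendant '[-3,-3,10,0.04,0.05,0.03,100, -6,-5,20,0.08,0.11,0.05,100, -9,-8,29,0.12,0.17,0.05,100, -12,-11,39,0.16,0.22,0.05,100, -15,-13,49,0.2,0.27,0.05,100, -18,-16,58,0.24,0.32,0.04,100, -21,-19,68,0.28,0.38,0.02,100, -24,-21,78,0.32,0.44,0,100, -29.5,-26.6,97.1,0.3915,0.5384,-0.028,100, -29.5,-26.6,97.1,0.3915,0.5384,-0.028,100, -29.5,-26.6,97.1,0.3915,0.5384,-0.028,100, -29.5,-26.6,97.1,0.3915,0.5384,-0.028,100]'
cat > w.py <<'E'
from h import *
import sys
go(K+.13*n,yk(23),-n); print(get_state()["joints"])
p=capture("wrist");save(p,sys.argv[1]);P=cloud(p)
print(spot_point("knob_grip",p)[:2])
C=P[p["depth"]>0];C=C[np.linalg.norm(C-K,axis=1)<.11]
d=(C-K)@n;print("face d",np.median(d[abs(d)<.012]))
T=C[(d>.036)&(d<.047)];T=T[np.linalg.norm((T-K)-np.outer((T-K)@n,n),axis=1)<.045]
print(len(T),np.median((T-K)@n),cv2.minAreaRect((np.c_[(T-K)@u,(T-K)@v]*1000).astype(np.float32)))
E
python3 w.py w1
```

```text
time_s: 3.1
tool_pos: [0.5383, -0.0132, 0.21]
tcp_rot: [1.384, 2.206, 0.468]
wrist_force: [-0.5, -0.1, -0.1]
finger_gap: 1.001
finger_force: 0.0
turn [-0.03 -0.1  -0.4 ] shift [-0.0002 -0.0044  0.001 ]
[-0.2335 -0.1258 -0.7936  0.3137  0.1605  0.936 ]
[{'pixel': [212.5, 274.5], 'p': 0.61}]
face d -0.0008609072900823884
1901 0.039411212119803 ((-2.2740135192871094, 1.049997329711914), (59.65509033203125, 15.714555740356445), 23.77671241760254)
```

View pics/w1.png

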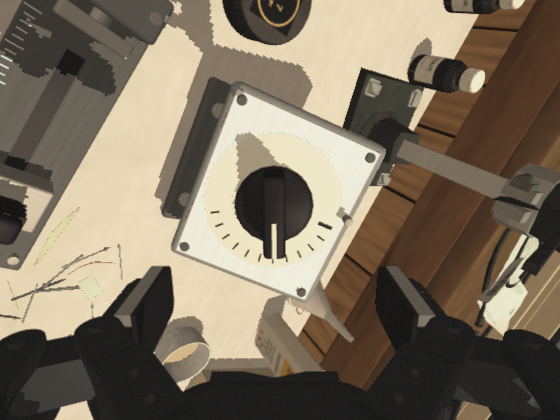

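The white pointer shows at (275,240), pointing down in the picture, and the stop pin is at (343,215). That is about 66° clockwise of zero, which matches the fit. The fingers are lined up across the bar, so I'm descending.

```bash
sed -i 's/^K=.*/K=np.array([.6125,-.0145,.1045])-.002*u+.001*v/' h.py; python3 -c "
from h import *
go(K+.021*n,yk(23.6),-n)"
```

```text
turn [-0.32 -0.09  0.44] shift [ 0.0635  0.0038 -0.0886]
```

```bash
python3 -m pendant '[0,0,0,0.02,0.002,-0.029,100, -0.3,0,0.4,0.04,0.003,-0.057,100, -0.3,0,0.4,0.055,0.004,-0.078,100, -0.3,0,0.4,0.0635,0.004,-0.0886,100, -0.3,0,0.4,0.0635,0.004,-0.0886,100, -0.3,0,0.4,0.0635,0.004,-0.0886,50, -0.3,0,0.4,0.0635,0.004,-0.0886,0, -0.3,0,0.4,0.0635,0.004,-0.0886,0, -0.3,0,0.4,0.0635,0.004,-0.0886,0, -0.3,0,0.4,0.0635,0.004,-0.0886,0]'; python3 -c "
from h import *
go(K+.021*n,yk(23.6),-n)
print('n*67deg',(n*67).round(2),'per10',(n*10).round(2), n)"
```

```text
time_s: 4.45
tool_pos: [0.6008, -0.014, 0.1228]
tcp_rot: [1.382, 2.203, 0.46]
wrist_force: [-8.2, -2.4, 6.9]
finger_gap: 0.177
finger_force: 58.5
turn [ 0.03 -0.07  0.19] shift [ 0.0004  0.0011 -0.0005]
n*67deg [-38.35  -1.61  54.92] per10 [-5.72 -0.24  8.2 ] [-0.5724 -0.024   0.8196]
```

```bash
python3 -m pendant '[-5,-0.2,7.2,0,0,0,0, -10,-0.4,14.4,0,0,0,0, -15,-0.6,21.5,0,0,0,0, -20,-0.8,28.7,0,0,0,0, -25,-1.1,35.8,0,0,0,0, -30,-1.3,43,0,0,0,0, -35,-1.5,50.1,0,0,0,0, -36.6,-1.5,52.5,0,0,0,0, -36.6,-1.5,52.5,0,0,0,0]'; python3 -c "
from h import *
s=get_state();go(K+.021*n,yk(90),-n);print(s['ft_torque']@n,s['joints'])"
```

```text
time_s: 5.58
tool_pos: [0.6012, -0.0133, 0.1231]
tcp_rot: [0.002, 2.532, 0.034]
wrist_force: [-5.5, 0.7, 6.1]
finger_gap: 0.176
finger_force: 58.5
turn [-1.43 -0.07  2.02] shift [ 0.0001  0.0003 -0.0008]
0.0766216609290859 [-0.1964  0.1253 -0.8192  0.03    0.1359 -0.1534]
```

```bash
python3 -m pendant '[-1.1,0,1.6,0,0,0,0, -2.3,-0.1,3.3,0,0,0,0, -2.9,-0.1,4.1,0,0,0,0, -2.9,-0.1,4.1,0,0,0,0]'; python3 -c "
from h import *
s=get_state();go(K+.021*n,yk(90),-n);print(s['ft_torque']@n,s['wrist_force'])"
```

```text
time_s: 6.08
tool_pos: [0.6011, -0.0132, 0.1231]
tcp_rot: [-0.104, 2.53, 0.001]
wrist_force: [-6.4, 1.3, 7.2]
finger_gap: 0.177
finger_force: 62.4
turn [ 1.31  0.03 -1.89] shift [ 0.0001  0.0002 -0.0008]
-1.408267283964886 [-6.4319  1.3486  7.2038]
```

The stop is felt: −1.4 N m against 0.08 N m of friction. Releasing and backing off along the axis.

```bash
python3 -m pendant '[0,0,0,0,0,0,60, 0,0,0,0,0,0,100, 0,0,0,0,0,0,100, 0,0,0,0,0,0,100, 0,0,0,-0.02,-0.001,0.029,100, 0,0,0,-0.046,-0.002,0.066,100, 0,0,0,-0.069,-0.003,0.098,100, 0,0,0,-0.069,-0.003,0.098,100]'; python3 w.py w2
python3 - <<'E'
from h import *
B=np.array([.5135,-.2935]);print("to block")
for a in (-8.3,81.7): go([*B,.11],[np.cos(np.radians(a)),np.sin(np.radians(a)),0],[0,0,-1])
E
```

```text
time_s: 7.08
tool_pos: [0.5335, -0.0171, 0.2242]
tcp_rot: [-0.108, 2.524, -0.004]
wrist_force: [0.5, -0.8, 0.7]
finger_gap: 1.001
finger_force: 0.0
turn [ 40.04   1.85 -56.83] shift [ 0.0053  0.0015 -0.0126]
[-0.2427 -0.1553 -0.7815  0.3482  0.1604 -0.2789]
[{'pixel': [121.0, 277.6], 'p': 0.59}, {'pixel': [197.6, 275.6], 'p': 0.57}]
face d -0.0008012671089795466
1731 0.039381843965221805 ((0.048741817474365234, -0.42809295654296875), (59.10971450805664, 15.987878799438477), 89.8330078125)
to block
turn [ 30.37  26.1  -99.58] shift [-0.0194 -0.2767 -0.111 ]
turn [  2.64  34.96 -12.78] shift [-0.0194 -0.2767 -0.111 ]
```

View pics/w2.png

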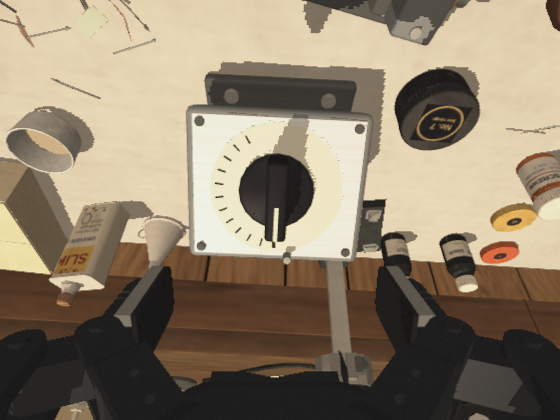

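Knob confirmed at zero: pointer at (277,225) aimed at the pin (287,258), bar at 89.8°. Next is the block. I'll close across the gauge's x direction.

```bash
python3 -m pendant '[2.5,2.2,-8.3,-0.02,-0.01,0.02,100, 5,4.4,-16.6,-0.03,-0.04,0.02,100, 7.6,6.5,-24.9,-0.03,-0.08,0.02,100, 10.1,8.7,-33.2,-0.03,-0.12,0.01,100, 12.6,10.9,-41.5,-0.03,-0.16,0,100, 15.2,13,-49.8,-0.03,-0.2,-0.03,100, 17.7,15.2,-58,-0.02,-0.24,-0.05,100, 20.2,17.4,-66.4,-0.02,-0.27,-0.08,100, 22.8,19.6,-74.7,-0.0194,-0.2767,-0.09,100, 25.3,21.8,-83,-0.0194,-0.2767,-0.09,100, 30.4,26.1,-99.6,-0.0194,-0.2767,-0.09,100, 30.4,26.1,-99.6,-0.0194,-0.2767,-0.09,100]'
python3 - <<'E'
from h import *
s=get_state();print(s["joints"])
p=capture("wrist");save(p,"w3");P=cloud(p);C=P[p["depth"]>0]
x,y,z=C.T;m=(abs(z-.02)<.005)&(abs(x-.5135)<.05)&(abs(y+.2935)<.05)
r=cv2.minAreaRect((C[m][:,:2]*1000).astype(np.float32));print(m.sum(),r,np.median(C[m],0))
go([.5135,-.2935,.13],[np.cos(-.145),np.sin(-.145),0],[0,0,-1])
E
```

```text
time_s: 8.68
tool_pos: [0.5133, -0.2931, 0.128]
tcp_rot: [-2.377, -2.046, -0.001]
wrist_force: [0.6, -1.5, 0.7]
finger_gap: 0.999
finger_force: 0.0
[-0.627   0.4659 -0.0766  1.0333  0.0018  1.0929]
6863 ((515.870849609375, -292.772216796875), (62.56476593017578, 62.11328125), 82.25431060791016) [ 0.516  -0.2906  0.0196]
turn [-0.28 -0.21  0.38] shift [-0.      0.0002  0.0022]
```

View pics/w3.png

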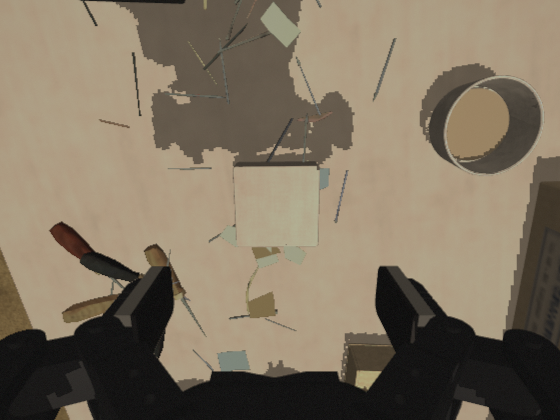

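Block at (277,204), nearly square to the tool and well centred. The cup at (490,125) is clear, so I'm grasping.

```bash
python3 -m pendant '[0,0,0.8,0.002,0.0005,-0.05,100, 0,0,0.8,0.002,0.0005,-0.095,100, 0,0,0.8,0.002,0.0005,-0.112,100, 0,0,0.8,0.002,0.0005,-0.117,100, 0,0,0.8,0.002,0.0005,-0.117,100, 0,0,0.8,0.002,0.0005,-0.117,60, 0,0,0.8,0.002,0.0005,-0.117,40, 0,0,0.8,0.002,0.0005,-0.117,40, 0,0,0.8,0.002,0.0005,-0.117,40]'; python3 -c "
from h import *
s=get_state();print(s)"
```

```text
time_s: 9.85
tool_pos: [0.516, -0.2938, 0.0159]
tcp_rot: [2.361, 2.069, 0.002]
wrist_force: [-2.4, 0.2, 6.4]
finger_gap: 0.704
finger_force: 64.8
{'time_s': 9.85, 'joints': array([-0.6248,  0.5688, -0.2249,  0.7742,  0.0009,  1.0774]), 'dq': array([ 0.0003, -0.0005, -0.0002,  0.    ,  0.0015,  0.0008]), 'tau': array([  0.3372, -47.3181,  21.6418,  -0.9892,   0.2973,   0.0112]), 'tool_pos': array([ 0.516 , -0.2938,  0.0159]), 'tcp_rot': array([2.3606, 2.069 , 0.0024]), 'wrist_force': array([-2.3624,  0.163 ,  6.4128]), 'ft_torque': array([0.1406, 0.5079, 0.0142]), 'finger_force': 64.8404324054718, 'finger_gap': 0.7036383774315386}
```

```bash
python3 -m pendant '[0,0,0,0,0,0.05,40, 0,0,0,0,0,0.1,40, 0,0,0,-0.005,0.03,0.12,40, 0,0,-1,-0.015,0.08,0.125,40, 0,0,-2,-0.025,0.13,0.125,40, 0,0,-2,-0.035,0.18,0.125,40, 0,0,-2,-0.045,0.23,0.125,40, 0,0,-2,-0.051,0.265,0.125,40, 0,0,-2,-0.054,0.28,0.125,40, 0,0,-2,-0.054,0.2845,0.125,40, 0,0,-2,-0.054,0.2845,0.125,40]'
cat > g.py <<'E'
from h import *
import sys
Q=[]
for nme in ("wrist","side","scene"):
    p=capture(nme); 
    if nme=="wrist": save(p,sys.argv[1])
    C=cloud(p)[p["depth"]>0]; x,y,z=C.T
    g=(x>.36)&(x<.535)&(y>-.19)&(y<.14)
    yaw=np.radians(-10);ex=np.array([np.cos(yaw),np.sin(yaw)]);ey=np.array([-ex[1],ex[0]])
    for lab,lo,hi in(("bed",.016,.024),("handle",.075,.086),("jaw/anv top",.042,.049),("housing",.0515,.057)):
        m=g&(z>lo)&(z<hi);D=C[m][:,:2]-[.458,-.031];a,b=D@ex,D@ey
        for part,k in (("",np.ones(len(a),bool)),) if lab!="jaw/anv top" else (("jaw",b<.03),("anvil",b>.05)):
            if k.sum()>30: print(nme,lab,part,k.sum(),"x",np.percentile(a[k],[2,98]).round(4),"y",np.percentile(b[k],[2,98]).round(4),"z %.4f"%np.median(C[m][:,2][k]), cv2.minAreaRect((np.c_[a,b][k]*1000).astype(np.float32)))
s=get_state();print(s["tool_pos"],s["joints"],s["wrist_force"],s["finger_gap"])
E
python3 g.py w4
```

```text
time_s: 11.22
tool_pos: [0.4617, -0.009, 0.1389]
tcp_rot: [2.398, 2.028, 0.002]
wrist_force: [0.4, -0.9, -4.7]
finger_gap: 0.699
finger_force: 69.9
wrist bed  8157 x [-0.033   0.0369] y [-0.1085  0.0981] z 0.0196 ((1.826690673828125, 5.8430023193359375), (234.6541290283203, 72.14381408691406), 89.84011840820312)
wrist jaw/anv top anvil 1433 x [-0.0186  0.0226] y [0.0761 0.1326] z 0.0468 ((8.09391975402832, 100.8077392578125), (63.390560150146484, 43.811920166015625), 72.94872283935547)
wrist housing  4882 x [-0.0261  0.0302] y [0.0931 0.121 ] z 0.0536 ((1.9735488891601562, 107.1510009765625), (59.49233627319336, 29.661441802978516), 0.4051809012889862)
side bed  1075 x [-0.034   0.0364] y [-0.1127  0.0961] z 0.0217 ((0.5130577087402344, 4.3485565185546875), (238.9794158935547, 72.81958770751953), 89.660888671875)
side handle  57 x [-0.0094  0.0114] y [-0.0601 -0.0425] z 0.0800 ((0.9864349365234375, -51.29862976074219), (21.362728118896484, 18.4208984375), 2.3320751190185547)
side jaw/anv top jaw 154 x [-0.0233  0.0253] y [-0.0646 -0.0323] z 0.0467 ((0.8872432708740234, -47.8776702880
[... 520 characters left out ...]
, (232.67684936523438, 72.26807403564453), 89.9122543334961)
scene handle  72 x [-0.0108  0.0095] y [-0.0582 -0.0412] z 0.0780 ((-0.5942611694335938, -49.33081817626953), (21.04953956604004, 18.567543029785156), 2.7858197689056396)
scene jaw/anv top jaw 196 x [-0.0245  0.0238] y [-0.0633 -0.0312] z 0.0448 ((-0.26398468017578125, -46.89452362060547), (34.453922271728516, 49.563453674316406), 89.03587341308594)
scene housing  41 x [-0.0297  0.0095] y [-0.0599  0.1069] z 0.0542 ((-17.451353073120117, 23.3951416015625), (21.67608642578125, 171.9821014404297), 11.7303466796875)
[ 0.4616 -0.0093  0.1388] [-0.1584  0.2103 -0.4193  0.9402  0.001   1.5802] [-0.4172 -0.4478 -4.218 ] 0.7008738802454486
```

View pics/w4.png

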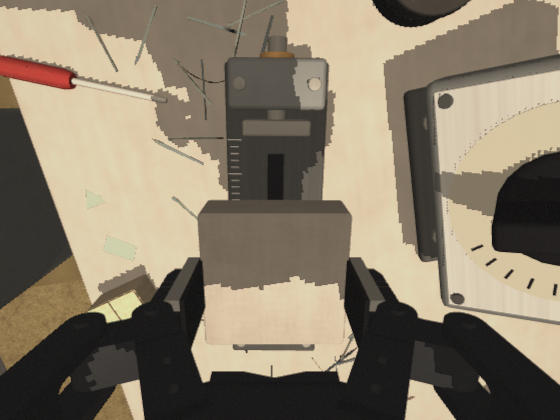

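The view is clear: block in hand at (275,275), aligned with the bed, anvil face at (275,128) ahead. Lowering between jaw and anvil.

```bash
python3 -m pendant '[0,0,0,0.001,0,-0.03,40, 0,0,0,0.001,0,-0.06,40, 0,0,0,0.001,0,-0.085,40, 0,0,0,0.001,0,-0.094,40, 0,0,0,0.001,0,-0.098,40, 0,0,0,0.001,0,-0.098,40]'
```

```text
time_s: 12.12
tool_pos: [0.463, -0.0086, 0.0413]
tcp_rot: [2.398, 2.028, 0.004]
wrist_force: [0.5, -0.0, -4.4]
finger_gap: 0.697
finger_force: 69.9
```

```bash
python3 -m pendant '[0,0,0,0,0,-0.003,40, 0,0,0,0,0,-0.005,40, 0,0,0,0,0,-0.006,40, 0,0,0,0,0,-0.006,40]'
```

```text
time_s: 12.62
tool_pos: [0.4627, -0.0084, 0.0359]
tcp_rot: [2.398, 2.029, 0.004]
wrist_force: [-2.2, 0.2, 6.1]
finger_gap: 0.704
finger_force: 71.1
```

Contact with the bed, same force as on the table. Releasing and lifting.

```bash
python3 -m pendant '[0,0,0,0,0,0,75, 0,0,0,0,0,0,100, 0,0,0,0,0,0,100, 0,0,0,0,0,0.02,100, 0,0,0,0,0,0.06,100, 0,0,0,0,-0.02,0.11,100, 0,0,0,-0.01,-0.05,0.12,100, 0,0,0,-0.014,-0.074,0.12,100, 0,0,0,-0.014,-0.074,0.12,100, 0,0,0,-0.014,-0.074,0.12,100]'
cat >> g.py <<'E'
p=capture("wrist");C=cloud(p)[p["depth"]>0];D=C[:,:2]-[.458,-.031];a,b=D@ex,D@ey;z=C[:,2]
k=(abs(z-.04)<.003)&(abs(a)<.05)&(b>-.025)&(b<.071);print("block top",k.sum(),np.median(z[k]),cv2.minAreaRect((np.c_[a,b][k]*1000).astype(np.float32)))
E
python3 g.py w5
```

```text
time_s: 13.88
tool_pos: [0.448, -0.0818, 0.1545]
tcp_rot: [-2.397, -2.028, -0.002]
wrist_force: [-0.6, 0.3, -0.3]
finger_gap: 1.0
finger_force: 0.0
wrist bed  11233 x [-0.0333  0.037 ] y [-0.1083  0.0863] z 0.0196 ((1.7823600769042969, -10.526077270507812), (203.412109375, 72.27969360351562), 89.82188415527344)
wrist handle  829 x [-0.0085  0.0116] y [-0.0563 -0.0404] z 0.0786 ((1.5452041625976562, -48.11853790283203), (21.562667846679688, 17.479413986206055), 0.9518094062805176)
wrist jaw/anv top jaw 2023 x [-0.0225  0.0258] y [-0.0612 -0.0292] z 0.0450 ((2.359498977661133, -24.227378845214844), (76.30250549316406, 49.65993881225586), 88.89750671386719)
wrist jaw/anv top anvil 1104 x [-0.019   0.0227] y [0.0755 0.0832] z 0.0470 ((2.1459503173828125, 79.27872467041016), (43.901947021484375, 8.483304023742676), 0.5671269297599792)
wrist housing  83 x [-0.0095  0.0128] y [-0.0406 -0.039 ] z 0.0542 ((1.7095108032226562, -39.57387924194336), (1.8508191108703613, 23.261322021484375), 87.3606185913086)
side bed  726 x [-0.0341  0.0367] y [-0.1134  0.1034] z 0.0215 ((1.1764488220214844, 3.6
[... 1190 characters left out ...]
87966156005859, -21.231224060058594), (85.93450927734375, 49.830970764160156), 87.80245971679688)
scene jaw/anv top anvil 128 x [-0.0208  0.0252] y [0.074  0.0947] z 0.0461 ((-0.4612693786621094, 79.88948059082031), (42.844356536865234, 46.020103454589844), 71.40122985839844)
scene housing  114 x [-0.0121  0.0278] y [-0.0595  0.1146] z 0.0538 ((-0.624363899230957, 29.479576110839844), (181.59205627441406, 43.45396041870117), 83.068359375)
[ 0.4481 -0.0815  0.1544] [-0.3206  0.1861 -0.406   0.9789  0.0017  1.4154] [ 0.4828 -0.2848 -0.0634] 1.0040097034030946
block top 8392 0.03961387315425665 ((2.1321239471435547, 24.14593505859375), (62.07878875732422, 61.68002700805664), 0.3856019377708435)
```

View pics/w5.png

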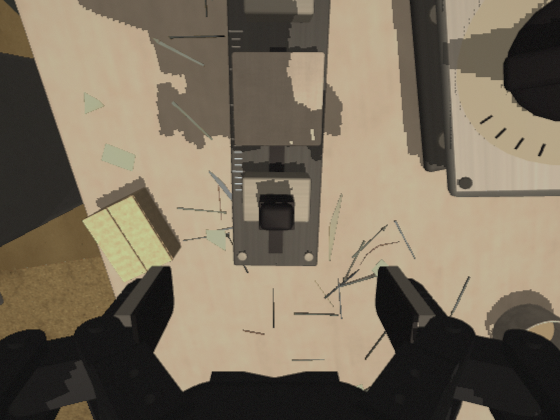

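The block lies flat and square on the bed, centred at (277,98), and the handle is at (276,212). Gap is about 0.105, so roughly 47 mm of jaw travel. Gripping the handle.

```bash
python3 -m pendant '[0,0,0,0.0026,0.002,-0.04,100, 0,0,0,0.0026,0.002,-0.075,100, 0,0,0,0.0026,0.002,-0.09,100, 0,0,0,0.0026,0.002,-0.0924,100, 0,0,0,0.0026,0.002,-0.0924,60, 0,0,0,0.0026,0.002,-0.0924,20, 0,0,0,0.0026,0.002,-0.0924,10, 0,0,0,0.0026,0.002,-0.0924,10, 0,0,0,0.0026,0.002,-0.0924,10, 0,0,0,0.0026,0.002,-0.0924,10]'; python3 -c "
from h import *
print(get_state()['tool_pos'])
"
```

```text
time_s: 15.32
tool_pos: [0.4498, -0.0803, 0.063]
tcp_rot: [-2.398, -2.028, -0.0]
wrist_force: [-5.8, -0.1, 8.8]
finger_gap: 0.245
finger_force: 59.3
[ 0.4498 -0.0803  0.063 ]
```

```bash
python3 -m pendant '[0,0,0,0.0007,0.0039,0,10, 0,0,0,0.0014,0.0079,0,10, 0,0,0,0.0021,0.0118,0,10, 0,0,0,0.0028,0.0158,0,10, 0,0,0,0.0031,0.0177,0,10, 0,0,0,0.0035,0.0197,0,10, 0,0,0,0.0038,0.0217,0,10, 0,0,0,0.0042,0.0236,0,10, 0,0,0,0.0045,0.0256,0,10, 0,0,0,0.0049,0.0276,0,10, 0,0,0,0.0052,0.0295,0,10, 0,0,0,0.0052,0.0295,0,10]'; cat > c.py <<'E'
from h import *
s=get_state();ey=np.array([.1736,.9848,0]);ex=np.array([.9848,-.1736,0])
print("moved",(s["tool_pos"]-[.4498,-.0803,.063])@ey,"F",s["wrist_force"]@ey,s["wrist_force"]@ex)
p=capture("wrist");C=cloud(p)[p["depth"]>0];D=C[:,:2]-[.458,-.031];a,b=D@ex[:2],D@ey[:2];z=C[:,2]
for l,k in(("block",(abs(z-.04)<.0025)&(abs(a)<.05)&(b>-.02)&(b<.09)),("anvil",(abs(z-.0475)<.002)&(abs(a)<.03)&(b>.065)&(b<.091)),("housing",(abs(z-.054)<.002)&(abs(a)<.04)&(b>.08)&(b<.14))):
    if k.sum()>20: print(l,k.sum(),"y",np.percentile(b[k],[1,5,50,95,99]),cv2.minAreaRect((np.c_[a,b][k]*1000).astype(np.float32)))
E
python3 c.py
```

```text
time_s: 16.82
tool_pos: [0.4544, -0.0544, 0.0631]
tcp_rot: [2.398, 2.023, -0.01]
wrist_force: [-7.5, -11.3, 8.2]
finger_gap: 0.246
finger_force: 59.3
moved 0.026358624613224503 F -12.429502278109865 -5.387832677430866
block 19164 y [-0.0029  0.0001  0.031   0.0574  0.0757] ((2.2546463012695312, 40.28181838989258), (62.346988677978516, 98.5904769897461), 0.03507717698812485)
anvil 3076 y [0.0755 0.0759 0.0803 0.0847 0.0852] ((1.8802127838134766, 80.35086822509766), (10.170074462890625, 43.85557556152344), 89.89459228515625)
```

```bash
python3 -m pendant '[0,0,0,0.0003,0.002,0,10, 0,0,0,0.0007,0.0039,0,10, 0,0,0,0.001,0.0059,0,10, 0,0,0,0.0014,0.0079,0,10, 0,0,0,0.0017,0.0098,0,10, 0,0,0,0.0021,0.0118,0,10, 0,0,0,0.0021,0.0118,0,10]'; cat > c.py <<'E'
from h import *
s=get_state();ey=np.array([.1736,.9848,0]);ex=np.array([.9848,-.1736,0])
print("moved",(s["tool_pos"]-[.4498,-.0803,.063])@ey,"F",s["wrist_force"]@ey,s["wrist_force"]@ex)
p=capture("wrist");C=cloud(p)[p["depth"]>0];D=C[:,:2]-[.458,-.031];a,b=D@ex[:2],D@ey[:2];z=C[:,2]
for l,k in(("block",(abs(z-.0396)<.002)&(abs(a-.002)<.035)&(b>-.02)),("anvil",(abs(z-.0475)<.002)&(abs(a)<.02)&(b>.065)&(b<.091))):
    h=np.histogram(b[k],np.arange(.05,.095,.001))[0]; print(l,dict((50+i,int(c)) for i,c in enumerate(h) if c>5))
    if l=="anvil":print("anvil y",np.percentile(b[k],[1,5,95]))
E
python3 c.py
```

```text
time_s: 17.75
tool_pos: [0.4565, -0.0426, 0.0631]
tcp_rot: [2.397, 2.023, -0.01]
wrist_force: [-7.8, -11.2, 8.8]
finger_gap: 0.243
finger_force: 59.3
moved 0.03830255958393312 F -12.383685906400178 -5.706656508100007
block {50: 324, 51: 330, 52: 298, 53: 327, 54: 343, 55: 301, 56: 337, 57: 344, 58: 305, 59: 349, 60: 346, 61: 324, 62: 357, 63: 313, 64: 363, 65: 342, 66: 347, 67: 364, 68: 327, 69: 376, 70: 313, 71: 30, 75: 83, 86: 29, 87: 33, 88: 31, 89: 31, 90: 36, 91: 111, 92: 157}
anvil {75: 132, 76: 263, 77: 272, 78: 271, 79: 255, 80: 269, 81: 280, 82: 271, 83: 270, 84: 256, 85: 83}
anvil y [0.0756 0.076  0.0848]
```

```bash
python3 -m pendant '[0,0,0,0.0003,0.0015,0,10, 0,0,0,0.0005,0.003,0,10, 0,0,0,0.0008,0.0044,0,10, 0,0,0,0.001,0.0059,0,10, 0,0,0,0.0013,0.0074,0,10, 0,0,0,0.0013,0.0074,0,10]'; python3 c.py
```

```text
time_s: 18.55
tool_pos: [0.4576, -0.0363, 0.0631]
tcp_rot: [2.397, 2.022, -0.014]
wrist_force: [-8.9, -15.3, 8.3]
finger_gap: 0.241
finger_force: 59.3
moved 0.044648373100542225 F -16.571768653316138 -6.1048370619447505
block {50: 288, 51: 317, 52: 322, 53: 309, 54: 294, 55: 325, 56: 323, 57: 298, 58: 334, 59: 342, 60: 295, 61: 332, 62: 355, 63: 291, 64: 346, 65: 354, 66: 299, 67: 365, 68: 321, 69: 349, 70: 361, 71: 322, 72: 374, 73: 313, 74: 379, 75: 328, 76: 376, 77: 137, 88: 32, 89: 32, 90: 31, 91: 96, 92: 127}
anvil {77: 158, 78: 284, 79: 251, 80: 246, 81: 283, 82: 257, 83: 256, 84: 288, 85: 269, 86: 228, 87: 68}
anvil y [0.0774 0.0778 0.0867]
```

Anvil is in by 1.9 mm and the force rise agrees. About 3 mm more.

```bash
python3 -m pendant '[0,0,0,0.0003,0.0015,0,10, 0,0,0,0.0005,0.003,0,10, 0,0,0,0.0006,0.0036,0,10, 0,0,0,0.0006,0.0036,0,10]'; python3 c.py
```

```text
time_s: 19.1
tool_pos: [0.4582, -0.0334, 0.0631]
tcp_rot: [2.396, 2.021, -0.015]
wrist_force: [-7.9, -17.6, 8.6]
finger_gap: 0.246
finger_force: 59.3
moved 0.0476751048368882 F -18.72863170092294 -4.746666805949895
block {50: 304, 51: 310, 52: 314, 53: 287, 54: 310, 55: 327, 56: 307, 57: 293, 58: 332, 59: 329, 60: 296, 61: 321, 62: 350, 63: 305, 64: 320, 65: 356, 66: 299, 67: 338, 68: 364, 69: 289, 70: 371, 71: 328, 72: 340, 73: 370, 74: 309, 75: 387, 76: 303, 77: 389, 78: 323, 79: 377, 80: 149, 91: 77, 92: 92}
anvil {80: 155, 81: 287, 82: 237, 83: 258, 84: 288, 85: 238, 86: 270, 87: 287, 88: 263, 89: 242, 90: 69}
anvil y [0.0804 0.0808 0.0897]
```

Anvil is in by 4.8 mm. I'll relax the push, then release and lift clear.

```bash
python3 -m pendant '[0,0,0,-0.0003,-0.0015,0,10, 0,0,0,-0.0006,-0.003,0,10, 0,0,0,-0.0006,-0.003,0,30, 0,0,0,-0.0006,-0.003,0,70, 0,0,0,-0.0006,-0.003,0,100, 0,0,0,-0.0006,-0.003,0,100, 0,0,0,-0.0006,-0.003,0.03,100, 0,0,0,-0.0006,-0.003,0.07,100, 0,0,0,-0.02,-0.04,0.12,100, 0,0,0,-0.02,-0.05,0.12,100, 0,0,0,-0.02,-0.05,0.12,100]'; sed -i 's/^p=capture("wrist");/p=capture("wrist");save(p,"w6");/' c.py; python3 c.py
```

```text
time_s: 20.52
tool_pos: [0.4402, -0.0785, 0.1822]
tcp_rot: [2.4, 2.027, 0.003]
wrist_force: [-0.4, 0.6, 0.1]
finger_gap: 1.001
finger_force: 0.0
moved 0.00011861203822199809 F 0.5290557763321447 -0.5457562702815322
block {50: 93, 51: 144, 52: 99, 53: 134, 54: 108, 55: 132, 56: 114, 57: 123, 58: 121, 59: 110, 60: 141, 61: 104, 62: 139, 63: 110, 64: 141, 65: 110, 66: 142, 67: 108, 68: 134, 69: 113, 70: 140, 71: 114, 72: 135, 73: 118, 74: 136, 75: 123, 76: 130, 77: 121, 78: 136, 79: 123, 80: 95, 91: 13, 92: 91}
anvil {80: 71, 81: 101, 82: 91, 83: 76, 84: 98, 85: 93, 86: 82, 87: 100, 88: 83, 89: 86}
anvil y [0.0804 0.0807 0.0896]
```

View pics/w6.png

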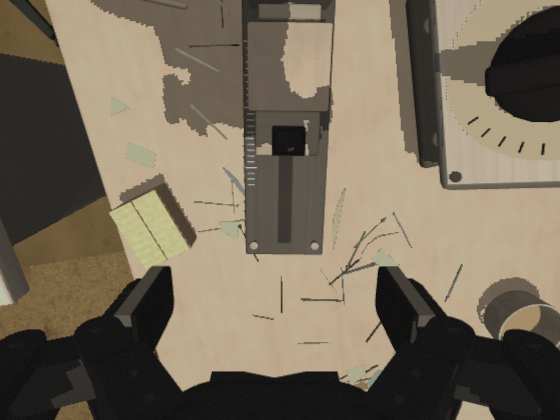

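The block is clamped between jaw and anvil at (288,65), the jaw is against it at (288,130), and the anvil still reads 4.9 mm in. The robot is clear and the knob is untouched, so I'm handing in.

```bash
python3 -c "
from workcell import *
print(hand_in())"
```

```text
the job is handed in; nothing more can be done
None
```

The job is handed in: the knob was turned back to its zero stop, the block is clamped on the gauge bed with the anvil pressed in about 5 mm, the cup and tin were not touched, and the arm is clear (the hand-in call gave no verdict).

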